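Hold the thickness gauge on a backed acrylic sample

ROBOT

A 6-joint arm with a two-finger parallel gripper is mounted at the origin on a cart in front of the work surface, level with it; the furniture and walls round the work are solid. World frame = base frame: x ahead of the robot, y to its left, z up, the work surface at z = 0. Lengths are in mm, angles in rad, forces in N, time in s.
With the tool pointing down it reaches from about 325 to 775 mm from the base axis. Payload 5.5 kg.
Tool frame: the origin (TCP) lies midway between the tips of the shut fingers; the grasp point (between the pads) lies 19 mm behind it (r.tcp_to_grasp is the distance from the TCP to the grasp point, in mm); z points along the fingers, y is the line along which they close (so a half turn about z gives the same grasp; the last joint's range is limited). The gripper opens to 85 mm and grips with 20 to 120 N. Pads are 22 mm wide; open, the fingers measure 114 mm over their backs; the gripper's body (76 mm by 85 mm) begins 54 mm behind the grasp point. The pads swing forward as they close: fully open they stand 13 mm farther back than shut.
Start: joints at [-1.207, 0.091, 1.231, -0, 1.82, -0.057], TCP at [245.096, -547.672, 231.275] pointing down, gripper open.
Joint ranges: [-2.87, 2.87], [-0.86, 2.18], [0.17, 2.46], [-1.51, 4.65], [0.06, 2.69], [-2.65, 2.65]. Speed limits (rad/s): [2.57, 2.57, 3.01, 3.14, 3.14, 3.14].

INTERFACE

Orientations are given as a 3x3 rotation matrix whose columns are the frame's x, y, z axes.
In Python, from workcell import r gives the robot as it stands.
- The arm moves only by the tool step_arm, never from a script. Its argument "plan" is a list that holds one entry, the list of rows, each a list of 4 numbers: the shift along the tool's x, y, z in mm, then the turn about the tool's z in degrees. A call has 1 to 12 rows; each row is the pose to reach, as a shift and turn from the pose commanded when the call began, along the tool's axes at that moment; what a row does not reach only later rows make up. A row lasts 1/10 s, in which the tool goes at most 50 mm and 8.59 degrees, less where a joint would pass 70% of its speed; a pose out of reach is approached as far as the arm can. A call with a gripper value outside its range is refused whole. "claw" is the opening, from 0 (shut) to 1 (fully open), set as the call begins (left out, the last holds). The fingers move at their own pace and stop on an object; "newtons" is the grip in N (left out, the last holds). Time passes only in rows, so rows that repeat a pose let the fingers close. It gives the time, the measured TCP pose, the force, the opening and the grip force at its end, in the units of the state.
- r.get_obs(): the state, without advancing time (a new reading comes with each control period).
- r.camera(name): name is "scene" or "top" or "wrist"; returns a dict with "image" (384x512x3 uint8, blue, green, red), "fovy" (degrees; the focal length in pixels is half the picture's height over the tangent of half this angle, whatever the lens; pixels are square), "cx", "cy" (the principal point, pixels), "R" (3x3) and "t" (3): a world point X has camera coordinates R X + t; the wrist camera has in their place "mount" (4x4, takes a point from camera to tool coordinates, whose origin is the TCP and whose axes are the flange's). Camera axes: x right, y down, z forward; pixel columns grow to the right and rows downward; lengths in mm; the calibration is good to about 2 mm. A picture is of the moment at which its call begins: read the wrist's pose just before it. There is no depth.
- r.sign_off(): hands the job in; it is judged then, once.
The state is a dict: "clock": time; "joint_pos": joint angles; "qd": joint speeds; "joint_torque": joint torques, N m; "tool_pos": TCP position; "tcp_rot": TCP orientation; "contact_force": force on the tool from outside, world axes, zero at the start; "wrist_torque": the same for the moment, N m; "gripper_width": finger opening in mm; "finger_force": force on a finger pad.
Only numpy, scipy, OpenCV 4.12 (cv2) and the standard library are available. Lean on these libraries where they do the work, as an engineer would, in place of code of your own. Each camera call takes 0.05 s, during which the arm holds its last target. There are 200 camera calls.

TASK

Set up the acrylic sample for a magnetic thickness reading: drop the steel backing slug all the way down into the bore of the aluminium nest, then lay the short acrylic offcut flat in the nest's pocket over it, with its inked cross facing up. Then lift the handheld thickness gauge out of its stand and hold it upright with its spring tip on the inked cross, pressing lightly so that the tip is pushed about half-way in, never hard. Finish while still holding the gauge there - do not put it down or let go of it - and leave the caliper, the hex key and the long offcut where they lie.

Things in the scene. Friction and masses are not known exactly. Their poses are not given: they have to be found in the camera images.
- nest: milled aluminium block 100 x 96 mm, 36 mm high, fixed on the 3 mm thick grey mat. Origin: centre of its underside. Its top has a pocket 32 mm (nest x) by 64 mm (y), 6 mm deep, crossed at the same depth by a groove 40 mm wide along nest x that is open at both sides (room for fingers). In the middle of the pocket's floor: a bore 27 mm wide, 26 mm deep, with a chamfered mouth
- nest_floor (a point): centre of the nest's pocket, at the height of the pocket's floor (30 mm above the nest's underside): the centre of the bore's mouth. Axes as the nest's
- slug: plain bright steel cylinder, 24 mm in diameter, 26 mm high, chamfered ends, 0.09 kg, upright on the mat (the mat's top is at z = 0.003). Origin: centre of its lower end, z along its axis. In the bore its upper end is level with the pocket's floor
- offcut: the sample, the short clear acrylic offcut, 28 mm (its x) by 60 mm (its y) by 8.5 mm (z), about 0.02 kg, lying on the mat with its inked side up. Origin: centre of its underside. In the pocket its y lies along the nest's y (either way round) and it stands 2.5 mm proud of the nest
- mark (a point): centre of the black inked ring (12 mm) and cross on the middle of the short offcut's upper face, 8.5 mm above its underside; the spot to be probed
- gauge_stand: fixed black block 72 x 60 mm, 52 mm high, on a steel foot 88 x 76 mm, with a bore 21 mm wide and 50 mm deep in its top and two cheeks 6 mm high at the +x and -x sides of the gauge's body. Origin: centre of its underside, on the mat
- gauge: handheld gauge, upright in the stand, 0.11 to 0.18 kg: grey body 38 mm (x) by 28 mm (y) by 84 mm high, ribbed grips on its +y and -y sides, display on -x. Origin: centre of the body's underside, resting on the stand's top; z up. Below it a snout 17 mm wide and 30 mm long, then 16 mm of spring tip, stand in the stand's bore: lift 50 mm straight up to clear it
- gauge_tip (a point): end of the gauge's spring tip, a 7 mm wide steel stem with a ball end; 46 mm below the gauge's origin when out, on the gauge's axis; it moves up with the stem
- gauge_stem (a joint): how far the spring tip is pushed into the gauge: 0 fully out, 0.008 m fully in (the dark ring on the stem reaches the snout at half travel, 0.004). Spring: about 1 N to start it, plus 0.5 N per mm (3 N half-way)
- long_offcut: bystander: long clear acrylic offcut, 30 x 120 x 8 mm, without ink; origin at the centre of its underside
- caliper: bystander: digital caliper lying flat, 72 x 212 x 12 mm; origin about the middle of its underside
- hex_key: bystander: black hex key lying flat, 31 x 93 x 8 mm; origin about the middle of its underside
Mind the look-alikes: they are no part of the job. Of the things shaped like the nest, the aluminium one is meant. Of the things that look like the gauge, the larger one is meant.

How it is judged (in metres and radians):
On the way, in this order (a step that is already met when the one before it is completed fails the run):
1. the steel slug has been let go fully down in the bore of the nest (horizontal distance between slug and nest_floor below 0.003 m and z of slug in the frame of nest_floor below -0.023 m and angle between slug's own z axis and vertical below 0.1 rad and contact force between the fingers and slug below 0.1 N), for 0.2 s.
2. the short offcut has been let go flat in the nest's pocket over the slug, ink up (horizontal distance between slug and nest_floor below 0.003 m and z of slug in the frame of nest_floor below -0.023 m and angle between slug's own z axis and vertical below 0.1 rad and horizontal distance between mark and nest_floor below 0.004 m and z of mark in the frame of nest_floor below 0.011 m and angle between the y axis of offcut and the y axis of nest, either way round below 0.1 rad and angle between offcut's own z axis and vertical below 0.06 rad and contact force between the fingers and offcut below 0.1 N), for 0.2 s.
At the end, for the whole second after the job is handed in: Slug down in the bore (within 3 mm), short offcut flat in the pocket over it, ink up; the fingers hold the gauge still, clear of its stand, upright within 0.1 rad, its tip touching within 4 mm of the cross's centre, pushed in 2 to 6 mm of its 8 mm, with 0.5 to 8 N on the sample (horizontal distance between slug and nest_floor below 0.003 m and z of slug in the frame of nest_floor below -0.023 m and angle between each of slug, gauge's own z axis and vertical below 0.1 rad and horizontal distance between mark and nest_floor below 0.004 m and z of mark in the frame of nest_floor below 0.011 m and angle between the y axis of offcut and the y axis of nest, either way round below 0.1 rad and angle between offcut's own z axis and vertical below 0.06 rad and horizontal distance between gauge_tip and mark below 0.004 m and distance between gauge_tip and mark below 0.006 m and value of joint gauge_stem between 0.002 and 0.006 m and contact force between gauge and offcut between 0.5 and 8 N and contact force between the fingers and gauge above 2 N and contact force between gauge and gauge_stand below 0.05 N and linear speed of gauge below 0.02 m/s); the arm keeps its last pose, push and grip.
It fails at once if the gauge is pressed hard onto the sample (over 20 N) (contact force between gauge and offcut above 20 N).
It fails at once if the caliper, the hex key or the long offcut is shifted by more than 2 cm (distance of any of caliper, hex_key, long_offcut from where it was at the start of the episode above 0.02 m).
It also fails if it takes over 72 s, if anything falls off the work surface, if the arm or the gripper's body presses on something with over 40 N, if the wrist force passes 120 N, or if a joint passes its speed limit or range.

## Working session

There is one attempt and no reset: what is moved stays moved. The work goes in short steps, Python scripts to look and compute and a tool call to move; the robot and the scene stay as the last step left them, time stands still between calls to the robot, and variables do not carry over. Pictures are saved under pics/ and viewed, at most 10 in all, crops included, and the job is handed in when it is done.

Besides the shell and the picture viewer there is one more tool, called after "Call:" as a command line: name --argument value ..., lists and objects as JSON in quotes. step_arm: Moves the arm, as the interface text tells. Its arguments: {"type":"object","properties":{"plan":{"type":"array","items":{"type":"array","items":{"type":"array","items":{"type":"number"}}}},"claw":{"type":"number"},"newtons":{"type":"number"}},"required":["plan"]}

```bash
mkdir -p pics; cat > h.py <<'E'
import numpy as np, cv2
from workcell import r
def f(c): return c["image"].shape[0]/2/np.tan(np.radians(c["fovy"])/2)
def snap(name):
    o=r.get_obs(); c=r.camera(name)
    if name=="wrist":
        M=np.array(c["mount"]); Rt=np.array(o["tcp_rot"]); p=np.array(o["tool_pos"])
        Rcw=Rt@M[:3,:3]; o0=Rt@M[:3,3]+p
    else:
        R=np.array(c["R"]); Rcw=R.T; o0=-R.T@np.array(c["t"])
    return dict(img=np.array(c["image"]),f=f(c),cx=c["cx"],cy=c["cy"],Rcw=Rcw,o=o0)
def w(s,u,v,z):
    d=s["Rcw"]@np.array([(u-s["cx"])/s["f"],(v-s["cy"])/s["f"],1]); return s["o"]+d*(z-s["o"][2])/d[2]
def px(s,X):
    q=s["Rcw"].T@(np.array(X,float)-s["o"]); return s["f"]*q[:2]/q[2]+[s["cx"],s["cy"]]
def save(s,n): cv2.imwrite(f"pics/{n}.png",s["img"]); np.save(f"pics/{n}.npy",s,allow_pickle=True)
def load(n): return np.load(f"pics/{n}.npy",allow_pickle=True).item()
E
python3 - <<'E'
from h import *
for n in("top","scene"):
    s=snap(n); save(s,n); print(n,s["f"],s["o"].round(),s["Rcw"].round(3).tolist())
a=cv2.resize(load("top")["img"],(800,600),interpolation=cv2.INTER_CUBIC); cv2.imwrite("pics/topbig.png",a)
print(r.get_obs())
E
```

```text
top 494.5445023507303 [   2. -103. 1681.] [[0.004, -0.929, 0.369], [-1.0, -0.001, 0.008], [-0.007, -0.369, -0.929]]
scene 482.0970019085024 [-182.  495. 1257.] [[-0.568, -0.629, 0.531], [-0.823, 0.439, -0.361], [-0.006, -0.642, -0.767]]
{'clock': 0.1, 'joint_pos': array([-1.20673334e+00,  9.18080132e-02,  1.23181219e+00, -4.66201982e-05,
        1.81980089e+00, -5.67274947e-02]), 'qd': array([-1.66927145e-03, -7.41749315e-05, -3.42417560e-03, -1.50774048e-04,
        1.01872232e-03,  1.38829926e-03]), 'joint_torque': array([ 3.52075600e-03, -4.60217285e+01, -4.19218075e+01,  1.05526585e-04,
        1.05839976e-02,  1.02708267e-05]), 'tool_pos': array([ 244.96370528, -547.42476487,  230.22292238]), 'tcp_rot': array([[ 9.12771025e-01,  4.08471020e-01, -6.93282224e-04],
       [ 4.08471604e-01, -9.12769458e-01,  1.69251588e-03],
       [ 5.85368508e-05, -1.82806556e-03, -9.99998327e-01]]), 'contact_force': array([-0.05534663,  0.11445082, -0.48213172]), 'wrist_torque': array([-0.06411631,  0.02244154, -0.03002831]), 'finger_force': 0.0, 'gripper_width': 85.31169236587259}
```

View pics/topbig.png

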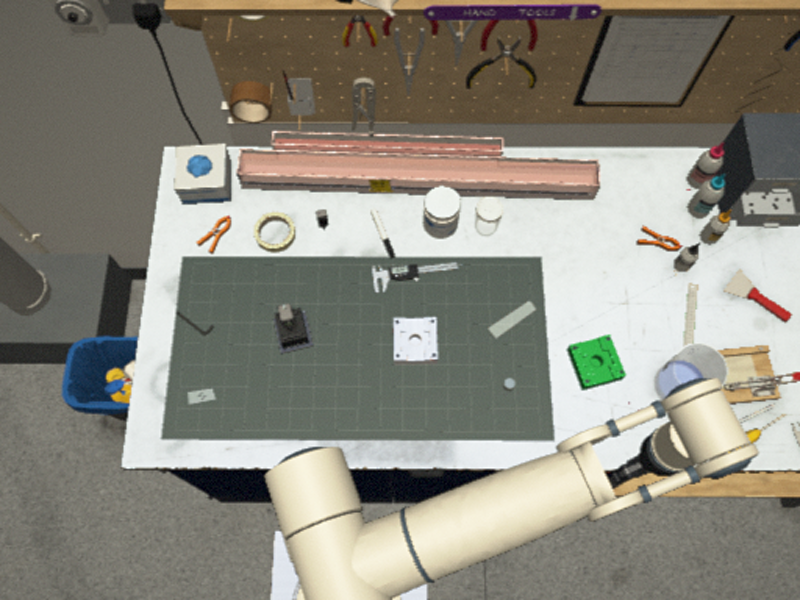

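View pics/scene.png

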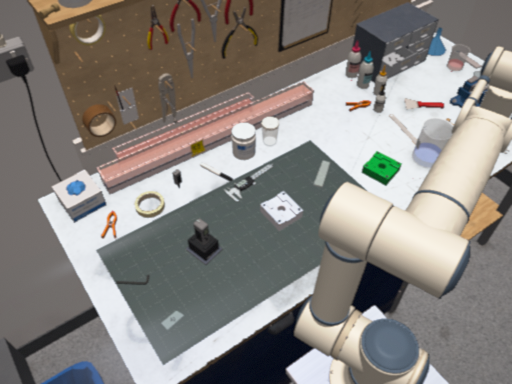

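Top view (800x600 px):
- **Nest:** the aluminium block at (416,339) is meant. The green block at (597,362) is the look-alike.
- **Gauge:** the larger one, in the black stand at (290,320). The small one at (322,218) is the look-alike.
- **Slug:** the bright cylinder at (509,384).
- **Short offcut:** the inked one at (201,397). The long one, without ink, is at (513,320).

I'll confirm these in one enlarged composite.

```bash
python3 - <<'E'
from h import *
s=load("top"); k=.64
for n,u,v,z in [("slug",509,379,29),("offcut",201,397,11),("nest",416,333,39),("gaugetop",286,309,140),("standfoot",294,345,3),("long",513,320,11),("caliper",413,272,10),("hex",195,322,6)]:
    print(n,w(s,u*k,v*k,z).round())
t=[]
for u,v in [(509,384),(201,397),(416,339),(292,320),(322,218),(597,362)]:
    a=int(u*k);b=int(v*k); t.append(cv2.resize(s["img"][b-24:b+24,a-24:a+24],(264,264),interpolation=cv2.INTER_CUBIC))
cv2.imwrite("pics/comp.png",np.vstack([np.hstack(t[:3]),np.hstack(t[3:])]))
E
```

```text
slug [ 469. -344.   29.]
offcut [431. 338.  11.]
nest [ 572. -139.   39.]
gaugetop [591. 140. 140.]
standfoot [555. 139.   3.]
long [ 614. -363.   11.]
caliper [ 735. -134.   10.]
hex [610. 370.   6.]
```

View pics/comp.png

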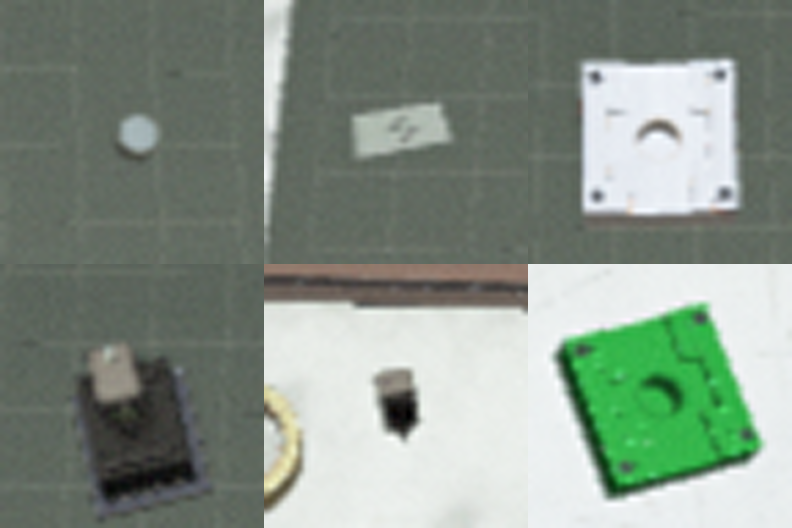

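The crops confirm it: bright slug, short offcut with ring and cross, aluminium nest, and the larger gauge in its stand. Next I move above the slug, squaring the tool to the world axes.

Call:
step_arm --plan '[[[45,-15,5,4],[90,-30,10,8],[135,-45,15,12],[180,-60,20,16],[225,-75,25,20],[270,-88,30,24.1],[287,-94,30,24.1],[287,-94,30,24.1],[287,-94,30,24.1]]]' --claw 1

```text
clock: 1.0
tool_pos: [468.5, -344.6, 200.8]
tcp_rot: [[1.0, 0.001, -0.001], [0.001, -1.0, 0.0], [-0.001, -0.0, -1.0]]
contact_force: [-0.8, 0.3, -0.9]
gripper_width: 85.2
finger_force: 0.0
```

```bash
python3 - <<'E'
from h import *
s=snap("wrist"); save(s,"w1"); o=r.get_obs(); print(o["tool_pos"].round(1),o["tcp_rot"].round(3).tolist(),s["o"].round(1),s["Rcw"].round(3).tolist(),s["f"]); print(px(s,[469,-344,29]), px(s,[572,-139,39]))
print(np.array(r.camera("wrist")["mount"]).round(3).tolist())
E
```

```text
[ 468.1 -345.2  201. ] [[1.0, -0.0, -0.001], [-0.0, -1.0, -0.0], [-0.001, 0.0, -1.0]] [ 538.2 -343.2  342.4] [[0.002, -0.963, -0.271], [-1.0, -0.002, -0.002], [0.001, 0.271, -0.963]] 325.22122970313126
[259.57410646 168.61869327] [23.91786685 54.65953887]
[[0.001, -0.963, -0.27, 69.557], [1.0, 0.001, 0.001, -1.385], [-0.001, -0.27, 0.963, -141.618], [0.0, 0.0, 0.0, 1.0]]
```

View pics/w1.png

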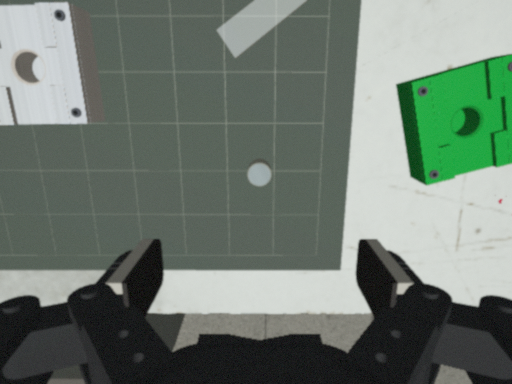

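The wrist view shows the slug's top at (259,173), the nest's bore mouth at (29,67), the nest's screw heads at (60,15) and (76,112), and the long offcut's end at (230,40).

```bash
python3 - <<'E'
from h import *
s=load("w1"); print(r.get_obs()["joint_pos"].round(3))
g=cv2.cvtColor(s["img"],cv2.COLOR_BGR2GRAY)
b=(g[150:195,238:282]>120).astype(np.uint8); n,l,st,c=cv2.connectedComponentsWithStats(b)
for i in range(1,n): print(st[i],c[i]+[238,150])
print("slug",w(s,259.3,173.5,29),"bore",w(s,29,67,33))
a=w(s,60,15,39);b=w(s,76,112,39);print(a,b,np.degrees(np.arctan2((a-b)[1],(a-b)[0])))
t=load("top");k=lambda x,y:(260+0,0)
o=(int(416*.64)-24,int(339*.64)-24)
P=[w(t,o[0]+(u-528)*48/264,o[1]+v*48/264,39) for u,v in[(582,60),(735,60),(739,210),(584,212)]]
P=np.array(P);print(P.round(1),P.mean(0)); 
for i,j in[(0,3),(1,2)]:d=P[i]-P[j];print(np.degrees(np.arctan2(d[1],d[0])))
for i,j in[(0,1),(3,2)]:d=P[i]-P[j];print(np.degrees(np.arctan2(-d[0],d[1])))
E
```

```text
[-6.940e-01  3.800e-02  1.340e+00 -1.000e-03  1.765e+00  8.770e-01]
[  9  13  25  24 464] [258.95689655 174.2737069 ]
[36 20  1  2  2] [274.  170.5]
slug [ 464.06235065 -343.7415811    29.        ] bore [ 562.38882476 -137.51202608   33.        ]
[ 603.2366588  -175.42470078   39.        ] [ 523.50199086 -176.91259797   39.        ] 1.0690498663698769
[[ 610.4  -88.5   39. ]
 [ 610.5 -186.9   39. ]
 [ 509.8 -187.7   39. ]
 [ 508.4  -90.1   39. ]] [ 559.79147227 -138.30942046   39.        ]
0.9270611922358574
0.46352247930103385
0.06565387302705045
0.8629543649263858
```

Call:
step_arm --plan '[[[-1,0,10,-8.2],[-2,0,20,-16.4],[-3,-1,30,-24.6],[-4,-1,40,-32.8],[-4,-1,50,-41],[-4,-1,60,-49.2],[-4,-1.5,70,-57.4],[-4.5,-1.5,80,-65.6],[-4.5,-1.5,90,-73.8],[-4.5,-1.5,100,-82],[-4.5,-1.5,110,-90],[-4.5,-1.5,110,-90]]]'

```text
clock: 2.3
tool_pos: [462.5, -343.7, 89.6]
tcp_rot: [[0.001, 1.0, -0.002], [1.0, -0.001, 0.002], [0.002, -0.002, -1.0]]
contact_force: [-0.3, 0.1, -1.3]
gripper_width: 85.2
finger_force: 0.0
```

```bash
python3 - <<'E'
from h import *
s=snap("wrist"); save(s,"w2"); o=r.get_obs(); print(o["tool_pos"].round(1),o["tcp_rot"].round(3).tolist(), px(s,[464,-343.5,29]))
g=cv2.cvtColor(s["img"],cv2.COLOR_BGR2GRAY)
u,v=px(s,[464,-343.5,29]).astype(int); u0,v0=max(u-40,0),max(v-40,0)
b=(g[v0:v+40,u0:u+40]>120).astype(np.uint8); n,l,st,c=cv2.connectedComponentsWithStats(b)
for i in range(1,n):
    if st[i][4]>100: q=c[i]+[u0,v0]; print(st[i],q,w(s,*q,29))
cv2.imwrite("pics/w2c.png",cv2.resize(s["img"][v0:v+40,u0:u+40],None,fx=5,fy=5))
E
```

```text
[ 462.9 -343.9   90.7] [[0.005, 1.0, -0.001], [1.0, -0.005, 0.001], [0.001, -0.001, -1.0]] [259.93483693 205.87957932]
[  21   22   37   36 1007] [258.32869911 204.40317776] [ 462.94551539 -342.47903128   29.        ]
```

View pics/w2c.png

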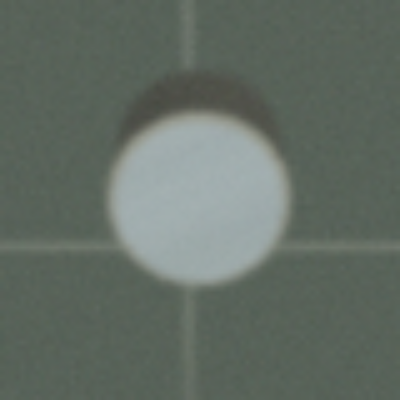

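The crop shows the slug's top disc clean and centred; it comes out at (463,-342.5). Next: descend and grip.

Call:
step_arm --plan '[[[1.4,0,30,0],[1.4,0,60,0],[1.4,0,72,0],[1.4,0,72,0],[1.4,0,72,0]]]'

```text
clock: 2.85
tool_pos: [464.6, -342.4, 20.7]
tcp_rot: [[0.001, 1.0, 0.001], [1.0, -0.001, -0.001], [-0.001, 0.001, -1.0]]
contact_force: [0.5, 0.1, 0.4]
gripper_width: 85.4
finger_force: 0.0
```

Call:
step_arm --plan '[[[0,0,0,0],[0,0,0,0],[0,0,0,0],[0,0,0,0],[0,0,0,0],[0,0,0,0],[0,0,0,0],[0,0,0,0]]]' --claw 0 --newtons 30

```text
clock: 3.65
tool_pos: [464.4, -341.9, 19.9]
tcp_rot: [[-0.0, 1.0, 0.001], [1.0, 0.0, -0.001], [-0.001, 0.001, -1.0]]
contact_force: [-1.1, 1.5, 5.6]
gripper_width: 21.8
finger_force: 29.6
```

Call:
step_arm --plan '[[[0,0,-35,0],[10,5,-75,0],[45,22,-90,0],[85,42,-90,0],[125,62,-90,0],[165,80,-90,0],[195,94,-90,-0.8],[203,97.5,-90,-0.8],[203,97.5,-90,-0.8],[203,97.5,-90,-0.8]]]'

```text
clock: 4.65
tool_pos: [561.1, -139.5, 108.6]
tcp_rot: [[-0.014, 1.0, -0.001], [1.0, 0.014, -0.0], [-0.0, -0.001, -1.0]]
contact_force: [0.4, -0.1, -0.5]
gripper_width: 22.1
finger_force: 29.7
```

```bash
python3 - <<'E'
from h import *
s=snap("wrist"); save(s,"w3"); o=r.get_obs(); print(o["tool_pos"].round(1),o["tcp_rot"].round(3).tolist(),o["gripper_width"],o["finger_force"],o["contact_force"].round(1))
print("bore guess px",px(s,[562,-138,33]),"slug top if at tcp",px(s,o["tool_pos"]+[0,0,9]))
cv2.imwrite("pics/w3b.png",cv2.resize(s["img"],(800,600),interpolation=cv2.INTER_CUBIC))
E
```

```text
[ 561.1 -139.9  108.9] [[-0.013, 1.0, -0.001], [1.0, 0.013, -0.0], [-0.0, -0.001, -1.0]] 21.976870883440387 29.725206170232923 [-0.3  0.7 -1.3]
bore guess px [258.87328655 197.04283149] slug top if at tcp [256.42964181 257.67890202]
```

View pics/w3b.png

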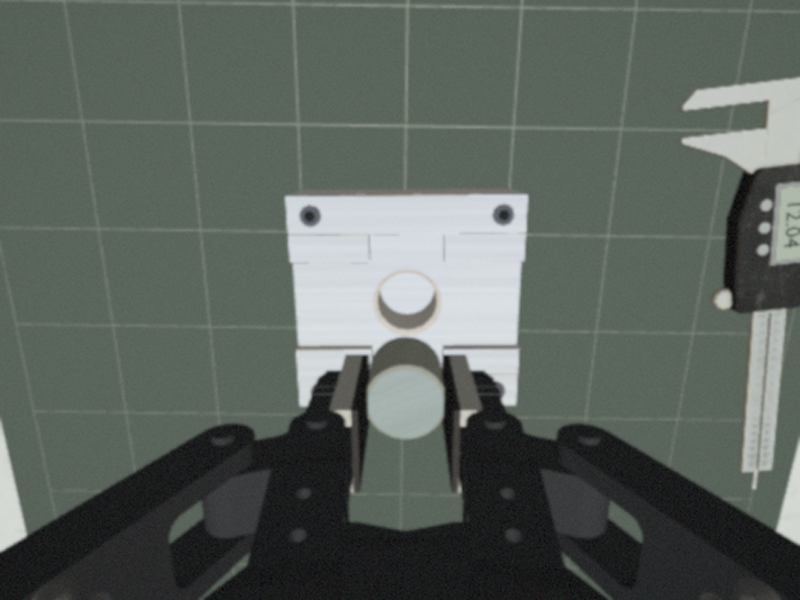

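The slug hangs upright in the pads, its top at (405,402) on the 800-px scale. The nest's bore mouth is at (407,301), its screw heads at (310,216) and (503,215), and the caliper is clear to the right.

```bash
python3 - <<'E'
from h import *
s=load("w3");k=.64
print("slug",w(s,405*k,402*k,118),"bore",w(s,407*k,301.5*k,33))
a=w(s,310*k,216*k,39);b=w(s,503*k,215*k,39);print(a,b,a-b)
print(w(s,286*k,196*k,39),w(s,528*k,194*k,39))
E
```

```text
slug [ 562.32614928 -139.59673951  118.        ] bore [ 563.07716289 -134.99869256   33.        ]
[522.25464137 -96.80342882  39.        ] [602.17641346 -95.19677151  39.        ] [-79.92177209  -1.60665731   0.        ]
[512.70840416 -88.77217504  39.        ] [611.83288769 -86.48698457  39.        ]
```

Call:
step_arm --plan '[[[4.5,0.8,20,-0.4],[4.5,0.8,38,-0.4],[4.5,0.8,38,-0.4],[4.5,0.8,38,-0.4]]]'

```text
clock: 5.1
tool_pos: [561.8, -135.3, 71.3]
tcp_rot: [[-0.019, 1.0, -0.001], [1.0, 0.019, 0.0], [0.0, -0.001, -1.0]]
contact_force: [-0.0, -0.1, -1.2]
gripper_width: 22.6
finger_force: 29.7
```

```bash
python3 - <<'E'
from h import *
s=snap("wrist"); save(s,"w4"); o=r.get_obs(); print(o["tool_pos"].round(1),o["tcp_rot"].round(3).tolist())
print("bore px",px(s,[563,-135,33]))
cv2.imwrite("pics/w4c.png",cv2.resize(s["img"][130:330,160:360],(800,600)[1:]*2,interpolation=cv2.INTER_CUBIC))
E
```

```text
[ 562.4 -135.3   72.2] [[-0.02, 1.0, 0.001], [1.0, 0.02, -0.0], [-0.0, 0.001, -1.0]]
bore px [259.21896434 218.06276617]
```

View pics/w4c.png

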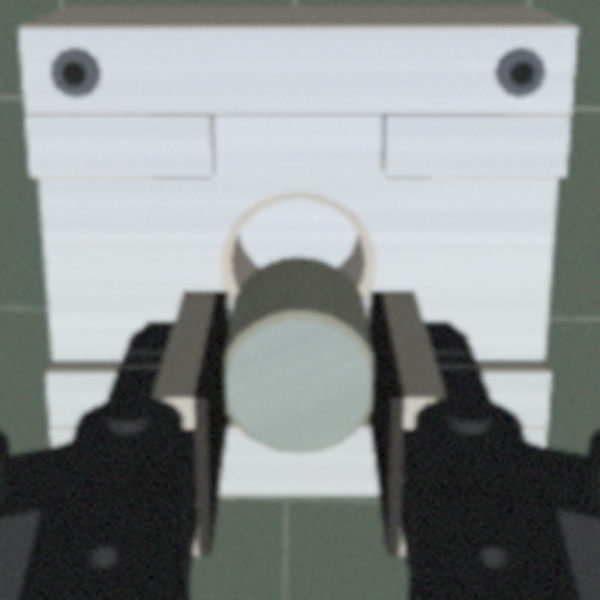

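The slug at crop (299,381) lines up with the bore mouth at (299,264), within about 0.5 mm after the perspective correction. I'll lower it.

Call:
step_arm --plan '[[[0,0.4,10,0],[0,0.4,18,0],[0,0.4,23,0],[0,0.4,28,0],[0,0.4,32,0],[0,0.4,35,0],[0,0.4,36,0],[0,0.4,36,0]]]'

```text
clock: 5.95
tool_pos: [562.7, -134.2, 35.2]
tcp_rot: [[-0.021, 1.0, -0.0], [1.0, 0.021, 0.0], [0.0, -0.0, -1.0]]
contact_force: [0.5, -0.2, -1.4]
gripper_width: 22.2
finger_force: 29.7
```

It's in with no contact force. Releasing, then rising.

Call:
step_arm --plan '[[[0,0,0,0],[0,0,0,0],[0,0,0,0],[0,0,0,0],[0,0,0,0],[0,0,-30,0],[0,0,-60,0],[0,0,-80,0],[0,0,-80,0]]]' --claw 0.6

```text
clock: 6.85
tool_pos: [564.6, -134.8, 119.6]
tcp_rot: [[-0.021, 1.0, 0.007], [1.0, 0.021, -0.002], [-0.002, 0.007, -1.0]]
contact_force: [-0.0, -1.0, -0.2]
gripper_width: 51.0
finger_force: 0.0
```

```bash
python3 - <<'E'
from h import *
s=snap("wrist"); save(s,"w5"); o=r.get_obs(); print(o["tool_pos"].round(1),o["joint_pos"].round(2))
# slug top disc: bluish-grey vs white aluminium. expected px for slug top at floor level
u,v=px(s,[563,-135,33]).astype(int); print(u,v)
im=s["img"].astype(int)
for row in range(v-24,v+25,4): print(row,[tuple(im[row,c]) for c in range(u-24,u+25,8)])
E
```

```text
[ 563.7 -134.5  117.2] [-0.29  0.04  1.49  0.    1.61 -0.31]
254 194
170 [(np.int64(225), np.int64(220), np.int64(214)), (np.int64(223), np.int64(217), np.int64(211)), (np.int64(223), np.int64(217), np.int64(212)), (np.int64(223), np.int64(218), np.int64(212)), (np.int64(223), np.int64(217), np.int64(212)), (np.int64(223), np.int64(217), np.int64(211)), (np.int64(221), np.int64(216), np.int64(210))]
174 [(np.int64(218), np.int64(214), np.int64(208)), (np.int64(221), np.int64(214), np.int64(208)), (np.int64(221), np.int64(215), np.int64(209)), (np.int64(213), np.int64(210), np.int64(207)), (np.int64(222), np.int64(216), np.int64(210)), (np.int64(222), np.int64(216), np.int64(211)), (np.int64(223), np.int64(217), np.int64(211))]
178 [(np.int64(222), np.int64(218), np.int64(212)), (np.int64(223), np.int64(217), np.int64(211)), (np.int64(168), np.int64(177), np.int64(182)), (np.int64(97), np.int64(105), np.int64(106)), (np.int64(159), np.int64(167), np.int64(172)), (np.int64(224), np.int64(218), np.int64(213)), (np.int64(223), np.int64(218), np.int64(213))]
182 [(np.int64(219), np.int64(
[... 2609 characters left out ...]
, np.int64(222), np.int64(216))]
214 [(np.int64(223), np.int64(220), np.int64(214)), (np.int64(225), np.int64(220), np.int64(214)), (np.int64(224), np.int64(219), np.int64(215)), (np.int64(207), np.int64(211), np.int64(213)), (np.int64(222), np.int64(219), np.int64(215)), (np.int64(225), np.int64(219), np.int64(214)), (np.int64(223), np.int64(220), np.int64(215))]
218 [(np.int64(220), np.int64(217), np.int64(212)), (np.int64(223), np.int64(218), np.int64(213)), (np.int64(223), np.int64(218), np.int64(212)), (np.int64(223), np.int64(218), np.int64(212)), (np.int64(224), np.int64(218), np.int64(213)), (np.int64(223), np.int64(218), np.int64(213)), (np.int64(221), np.int64(217), np.int64(212))]
```

The slug's disc sits level inside the bore mouth. On to the short offcut, passing high by the gauge.

Call:
step_arm --plan '[[[20,-5,-40,0],[55,-20,-75,0],[100,-35,-80,0],[145,-45,-80,0],[190,-58,-80,0],[235,-70,-80,0],[280,-82,-80,-1],[325,-92,-80,-3],[370,-102,-80,-5],[415,-110,-70,-7],[455,-118,-50,-9],[475,-122,-20,-9]]]' --claw 0.7

```text
clock: 8.1
tool_pos: [429.6, 341.3, 134.3]
tcp_rot: [[-0.181, 0.983, 0.0], [0.983, 0.181, 0.001], [0.001, 0.001, -1.0]]
contact_force: [0.4, -0.6, 0.1]
gripper_width: 59.9
finger_force: 0.0
```

Call:
step_arm --plan '[[[0,0,0,0],[0,0,0,0],[0,0,0,0]]]'

```text
clock: 8.4
tool_pos: [431.4, 337.4, 136.0]
tcp_rot: [[-0.176, 0.984, 0.001], [0.984, 0.176, 0.0], [-0.0, 0.001, -1.0]]
contact_force: [0.2, -0.7, -0.0]
gripper_width: 59.7
finger_force: 0.0
```

```bash
python3 - <<'E'
from h import *
s=snap("wrist"); save(s,"w6"); o=r.get_obs(); print(o["tool_pos"].round(1),o["tcp_rot"].round(3).tolist(),o["clock"])
u,v=px(s,[431,338,11.5]); print(u,v)
u,v=int(u),int(v); u0,v0=max(0,u-75),max(0,v-60)
np.save("pics/o.npy",[u0,v0]); print(u0,v0)
cv2.imwrite("pics/w6c.png",cv2.resize(s["img"][v0:v0+120,u0:u0+150],None,fx=5,fy=5,interpolation=cv2.INTER_CUBIC))
E
```

```text
[431.7 337.4 136.6] [[-0.176, 0.984, 0.002], [0.984, 0.176, 0.001], [0.001, 0.002, -1.0]] 8.45
257.082038250531 180.32537434058332
182 120
```

View pics/w6c.png

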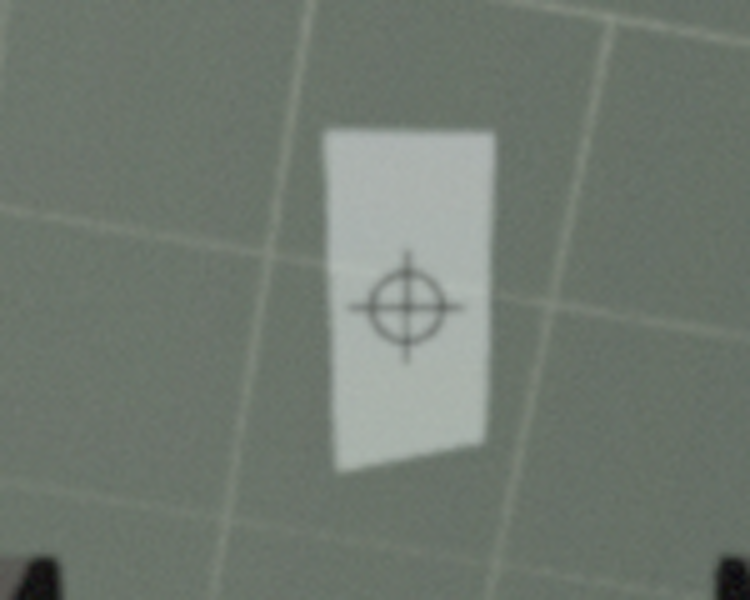

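The cross is at crop (407,307), and the offcut's long axis runs straight up the picture, aligned with the tool. Its lower end is cut slanted.

```bash
python3 - <<'E'
from h import *
s=load("w6"); q=lambda u,v:w(s,182+u/5,120+v/5,11.5)
o=r.get_obs(); p=q(407,307); print(p, "tool shift",(np.array(o["tcp_rot"]).T@(p-o["tool_pos"])).round(1))
for a,b in[((337,472),(325,132)),((486,442),(496,132)),((350,307),(462,307)),((407,362),(407,250))]:
    d=q(*b)-q(*a);print(np.degrees(np.arctan2(d[1],d[0])),np.linalg.norm(d))
R=o["tcp_rot"];print("tool x yaw",np.degrees(np.arctan2(R[1][0],R[0][0])))
E
```

```text
[436.4255779  338.02198573  11.5       ] tool shift [ -0.3   4.5 125.1]
101.64515830840288 59.43957890970583
99.42519985753081 53.90095811134655
10.198543484413323 18.951332665854
100.41519055321506 19.5870119126713
tool x yaw 100.12138716860316
```

Call:
step_arm --plan '[[[-0.3,4.5,40,0],[-0.3,4.5,80,0],[-0.3,4.5,110,0],[-0.3,4.5,125,0],[-0.3,4.5,130,0],[-0.3,4.5,130,0],[-0.3,4.5,130,0]]]'

```text
clock: 9.15
tool_pos: [436.6, 339.3, 7.7]
tcp_rot: [[-0.177, 0.984, 0.003], [0.984, 0.177, 0.002], [0.002, 0.003, -1.0]]
contact_force: [-0.2, 0.5, -0.8]
gripper_width: 59.6
finger_force: 0.0
```

Call:
step_arm --plan '[[[0,0,0,0],[0,0,0,0],[0,0,0,0],[0,0,0,0],[0,0,0,0],[0,0,0,0],[0,0,0,0]]]' --claw 0 --newtons 25

```text
clock: 9.85
tool_pos: [435.9, 339.2, 6.7]
tcp_rot: [[-0.177, 0.984, 0.002], [0.984, 0.177, 0.001], [0.001, 0.002, -1.0]]
contact_force: [-0.2, 0.0, 5.9]
gripper_width: 27.1
finger_force: 25.1
```

Call:
step_arm --plan '[[[0,0,-20,0],[0,0,-60,0],[0,0,-105,0],[-20,2,-145,0],[-60,5,-165,0],[-105,9,-165,0],[-150,13,-165,0],[-195,17,-165,1],[-240,21,-165,3],[-285,24,-165,5],[-330,28,-165,7],[-375,32,-165,9]]]'

```text
clock: 11.05
tool_pos: [533.2, -26.5, 170.1]
tcp_rot: [[-0.02, 1.0, -0.0], [1.0, 0.02, 0.0], [0.0, -0.0, -1.0]]
contact_force: [-0.1, 0.9, 0.1]
gripper_width: 27.0
finger_force: 24.8
```

```bash
python3 - <<'E'
from h import *
o=r.get_obs(); print(o["tool_pos"].round(1),o["gripper_width"],o["finger_force"]); R=np.array(o["tcp_rot"]); print((R.T@(np.array([563,-134,110])-o["tool_pos"])).round(1),np.degrees(np.arctan2(R[1][0],R[0][0])))
E
```

```text
[533.2 -26.5 170.1] 26.99365057169245 24.753659069538116
[-108.    27.6   60.1] 91.13411757079683
```

Call:
step_arm --plan '[[[-40,9,20,0],[-80,19,50,0],[-108,26.5,75,0],[-110.5,27,85,0],[-110.5,27,85,0],[-110.5,27,85,0],[-110.5,27,85,0]]]'

```text
clock: 11.75
tool_pos: [563.3, -133.7, 87.2]
tcp_rot: [[-0.023, 1.0, 0.003], [1.0, 0.023, -0.001], [-0.001, 0.003, -1.0]]
contact_force: [0.2, 0.5, -0.1]
gripper_width: 27.2
finger_force: 24.8
```

```bash
python3 - <<'E'
from h import *
s=snap("wrist"); save(s,"w7"); o=r.get_obs(); R=np.array(o["tcp_rot"]);print(o["tool_pos"].round(1),np.degrees(np.arctan2(R[1][0],R[0][0])))
print(px(s,[563,-135,33]),px(s,o["tool_pos"]+[0,-1,5]))
cv2.imwrite("pics/w7c.png",cv2.resize(s["img"][130:330,156:356],(600,600),interpolation=cv2.INTER_CUBIC))
E
```

```text
[ 563.4 -133.7   87.2] 91.30377089920076
[256.51518882 211.27390826] [256.66380607 254.52259775]
```

View pics/w7c.png

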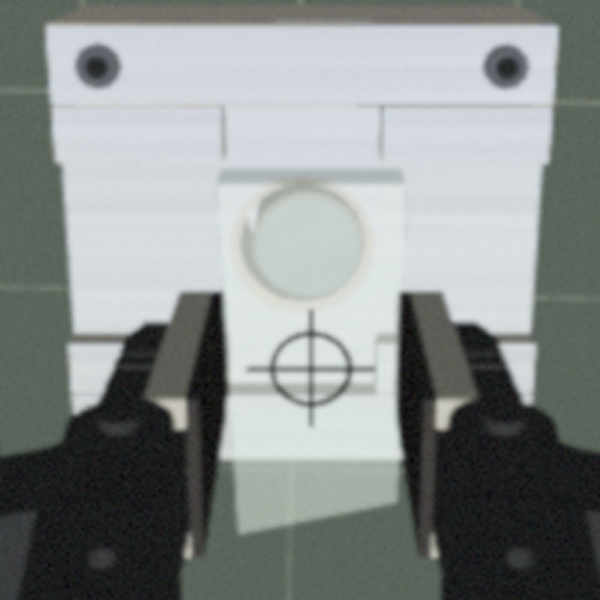

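The offcut is held flat, with its cross at crop (311,369). The slug shows flush in the bore at (303,243). The mark is about 1.3 mm off in x and 1.2 mm in y, so I correct both and lower.

Call:
step_arm --plan '[[[-1.2,-1.3,15,0],[-1.2,-1.3,28,0],[-1.2,-1.3,36,0],[-1.2,-1.3,40,0],[-1.2,-1.3,43,0],[-1.2,-1.3,43,0]]]'

```text
clock: 12.4
tool_pos: [561.1, -135.9, 41.8]
tcp_rot: [[-0.021, 1.0, -0.001], [1.0, 0.021, 0.0], [0.0, -0.001, -1.0]]
contact_force: [0.1, 0.3, -0.4]
gripper_width: 27.0
finger_force: 24.8
```

Call:
step_arm --plan '[[[0,0,2,0],[0,0,4,0],[0,0,6,0],[0,0,6,0],[0,0,6,0]]]'

```text
clock: 12.9
tool_pos: [561.5, -136.0, 36.7]
tcp_rot: [[-0.021, 1.0, 0.001], [1.0, 0.021, -0.0], [-0.0, 0.001, -1.0]]
contact_force: [-0.0, 0.0, 1.7]
gripper_width: 27.0
finger_force: 25.0
```

Call:
step_arm --plan '[[[0,0,0,0],[0,0,0,0],[0,0,0,0],[0,0,0,0],[0,0,0,0],[0,0,-25,0],[0,0,-55,0],[0,0,-80,0],[0,0,-80,0],[0,0,-80,0],[0,0,-80,0]]]' --claw 0.6

```text
clock: 14.0
tool_pos: [560.6, -135.7, 114.6]
tcp_rot: [[-0.021, 1.0, -0.002], [1.0, 0.021, 0.001], [0.001, -0.002, -1.0]]
contact_force: [0.2, 1.3, -0.7]
gripper_width: 51.1
finger_force: 0.0
```

```bash
python3 - <<'E'
from h import *
s=snap("wrist"); save(s,"w8"); o=r.get_obs(); R=np.array(o["tcp_rot"]);print(o["tool_pos"].round(1),np.degrees(np.arctan2(R[1][0],R[0][0])))
u,v=px(s,[562.5,-135,41.5]); print(u,v)
t=load("top");a=s["img"][int(v)-75:int(v)+75,int(u)-75:int(u)+75]; print(int(u)-75,int(v)-75)
cv2.imwrite("pics/w8a.png",cv2.resize(a,(600,600),interpolation=cv2.INTER_CUBIC))
g=cv2.cvtColor(s["img"],cv2.COLOR_BGR2GRAY)[int(v)-20:int(v)+20,int(u)-20:int(u)+20]
b=(g<110); ys,xs=np.nonzero(b); print(len(xs),xs.mean()+int(u)-20,ys.mean()+int(v)-20,xs.min(),xs.max(),ys.min(),ys.max())
E
```

```text
[ 560.4 -135.7  114.3] 91.20695161656971
260.4801173900791 199.37873758186254
185 124<stdin>:7: RuntimeWarning: Mean of empty slice.
  ret = ret.dtype.type(ret / rcount)
Traceback (most recent call last):
ValueError: zero-size array to reduction operation minimum which has no identity
```

```bash
python3 - <<'E'
from h import *
s=load("w8")
g=cv2.cvtColor(s["img"],cv2.COLOR_BGR2GRAY); bh=cv2.morphologyEx(g,cv2.MORPH_BLACKHAT,np.ones((7,7)))
sub=bh[179:221,235:287]; ys,xs=np.nonzero(sub>45); print(len(xs),sub.max(), xs.min()+235,xs.max()+235,ys.min()+179,ys.max()+179)
u=(xs.min()+xs.max())/2+235;v=(ys.min()+ys.max())/2+179; print("mark",w(s,u,v,41.5), np.median(xs)+235,np.median(ys)+179)
# stand
t=load("top"); c=lambda a,b,z:w(t,162+a*48/264,180+(b-264)*48/264,z)
A=c(100,512,6);B=c(207,490,6);d=A-B;yaw=np.arctan2(-d[0],d[1]);print(A,B,np.linalg.norm(d),np.degrees(yaw)); C=(A+B)/2+44*np.array([np.cos(yaw),np.sin(yaw),0]);print("stand",C)
for a,b in[(90,347),(128,345),(135,395),(95,403)]: print(c(a,b,139).round(), c(a,b,55).round())
E
```

```text
93 87 251 274 189 211
mark [ 563.91102592 -135.42015053   41.5       ] 261.0 201.0
[538.34936483 165.95280359   6.        ] [553.38066849  97.42908101   6.        ] 70.1529803041329 12.37238942970391
stand [588.84314504 141.11858683   6.        ]
[601. 157. 139.] [634. 171.  55.]
[602. 134. 139.] [635. 147.  55.]
[570. 128. 139.] [601. 140.  55.]
[565. 152. 139.] [595. 165.  55.]
```

Call:
step_arm --plan '[[[5,0,-30,7],[20,2,-65,14],[50,5,-70,21],[80,8,-70,28],[110,11,-70,35],[140,15,-70,42],[170,19,-70,50],[200,23,-70,58],[230,26,-70,65],[260,29,-70,72],[277,31,-70,79],[277,31,-70,79]]]' --claw 1

```text
clock: 15.25
tool_pos: [585.7, 143.9, 184.3]
tcp_rot: [[0.977, 0.213, -0.003], [0.213, -0.977, 0.0], [-0.003, -0.001, -1.0]]
contact_force: [0.7, -0.1, 0.2]
gripper_width: 85.5
finger_force: 0.0
```

Call:
step_arm --plan '[[[0,0,0,0],[0,0,0,0],[0,0,0,0]]]'

```text
clock: 15.55
tool_pos: [586.4, 140.6, 186.1]
tcp_rot: [[0.977, 0.211, -0.0], [0.211, -0.977, -0.0], [-0.0, 0.0, -1.0]]
contact_force: [-0.3, 0.3, -0.2]
gripper_width: 85.7
finger_force: 0.0
```

```bash
python3 - <<'E'
from h import *
s=snap("wrist"); save(s,"w9"); o=r.get_obs(); R=np.array(o["tcp_rot"]);print(o["tool_pos"].round(1),np.degrees(np.arctan2(R[1][0],R[0][0])),o["joint_pos"].round(2))
print(px(s,[586,142,139]))
a=load("w8")["img"][124:274,185:335]
A=cv2.resize(a,(360,360),interpolation=cv2.INTER_CUBIC)
B=cv2.resize(s["img"][:,160:352],(300,600),interpolation=cv2.INTER_CUBIC)
B=cv2.resize(s["img"][80:330,150:360],(420,500),interpolation=cv2.INTER_CUBIC)
A=cv2.copyMakeBorder(A,0,140,0,0,cv2.BORDER_CONSTANT)
cv2.imwrite("pics/c9.png",np.hstack([A,B]))
E
```

```text
[586.5 140.7 186.2] 12.18536652308929 [ 0.18  0.09  1.31 -0.    1.74  1.54]
[258.22020058 213.69476175]
```

View pics/c9.png

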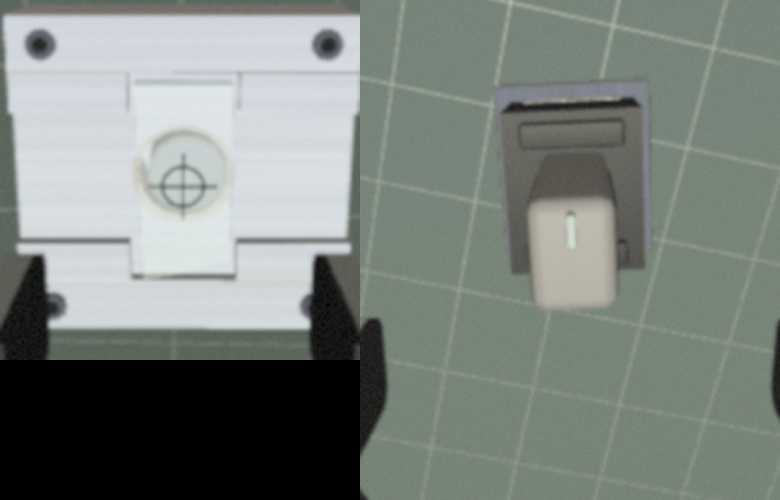

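Left panel: the offcut lies in the pocket, cross over the slug at (183,186). Right panel: the gauge's top face spans (528–617, 195–308), centre (572,251), turned about 2° from the tool.

```bash
python3 - <<'E'
from h import *
s=load("w9"); o=r.get_obs(); R=np.array(o["tcp_rot"])
p=w(s,256,205.5,139); print(p,(R.T@(p-o["tool_pos"])).round(1))
q=lambda u,v:w(s,150+(u-360)/2,80+v/2,139)
print(np.linalg.norm(q(528,250)-q(617,250)),np.linalg.norm(q(572,195)-q(572,308)))
m=load("w8");print("mark w8",w(m,185+183/2.4,124+186/2.4,41.5))
k=load("w7");print("mark w7",w(k,259.7,253,92))
E
```

```text
[590.92475062 144.45689778 139.        ] [ 5.2 -2.7 47.2]
27.23158652495576 36.546616611121465
mark w8 [ 563.0705436  -136.53382714   41.5       ]
mark w7 [ 564.74657059 -134.00166661   92.        ]
```

Call:
step_arm --plan '[[[5.2,-4,5,-1.7],[5.2,-4,30,-1.7],[5.2,-4,60,-1.7],[5.2,-4,80,-1.7],[5.2,-4,86,-1.7],[5.2,-4,86,-1.7],[5.2,-4,86,-1.7]]]'

```text
clock: 16.3
tool_pos: [591.3, 146.8, 101.7]
tcp_rot: [[0.971, 0.241, 0.002], [0.241, -0.971, 0.0], [0.002, 0.0, -1.0]]
contact_force: [0.1, 0.4, 0.5]
gripper_width: 85.3
finger_force: 0.0
```

Call:
step_arm --plan '[[[0,0,0,0],[0,0,0,0],[0,0,0,0],[0,0,0,0],[0,0,0,0],[0,0,0,0],[0,0,0,0],[0,0,0,0]]]' --claw 0 --newtons 45

```text
clock: 17.1
tool_pos: [590.8, 146.4, 100.4]
tcp_rot: [[0.971, 0.24, 0.0], [0.24, -0.971, -0.0], [0.0, 0.001, -1.0]]
contact_force: [0.8, -2.4, 1.4]
gripper_width: 27.5
finger_force: 49.9
```

Call:
step_arm --plan '[[[0,0,-8,0],[0,0,-25,0],[0,0,-45,0],[0,0,-65,0],[0,0,-85,0],[0,0,-100,0],[0,0,-100,0],[0,0,-100,0],[0,0,-100,0]]]'

```text
clock: 18.0
tool_pos: [590.1, 146.8, 198.8]
tcp_rot: [[0.971, 0.241, -0.002], [0.241, -0.971, -0.0], [-0.002, -0.0, -1.0]]
contact_force: [-1.4, -0.9, -2.3]
gripper_width: 27.4
finger_force: 49.8
```

```bash
python3 - <<'E'
from h import *
o=r.get_obs(); R=np.array(o["tcp_rot"]);print(o["tool_pos"].round(1),o["gripper_width"],o["contact_force"].round(1),o["wrist_torque"].round(2),o["finger_force"])
s=snap("wrist"); save(s,"w10"); t=snap("top"); save(t,"t10"); c=snap("scene"); save(c,"s10")
d=np.array([563,-135.5,185])-o["tool_pos"]; print((R.T@d).round(1))
for n,s_ in(("t",t),("s",c)): print(n,px(s_,o["tool_pos"]),px(s_,o["tool_pos"]-[0,0,90]))
E
```

```text
[590.1 146.8 198.8] 27.41293420740897 [-1.4 -0.9 -2.3] [ 0.02  0.01 -0.  ] 49.764681458473206
[-94.2 267.5  13.9]
t [178.55968722 191.531819  ] [182.39960196 201.30382229]
s [195.95662747 209.91798748] [198.68480941 228.8760614 ]
```

The gauge is up, with about 2 N of weight on the wrist. I'll carry it over the nest while turning back to the yaw used for the offcut, so the camera bias cancels, and hover there.

Call:
step_arm --plan '[[[-9,25,0,-7],[-18,50,0,-14],[-27,75,0,-21],[-36,100,0,-28],[-45,126,0,-35],[-54,152,0,-42],[-63,178,0,-49],[-72,203,0,-56],[-81,228,0,-63],[-90,252,10,-70],[-95.7,267.7,25,-77.2],[-95.7,267.7,40,-77.2]]]'

```text
clock: 19.35
tool_pos: [561.6, -138.2, 159.2]
tcp_rot: [[-0.018, 1.0, -0.001], [1.0, 0.018, -0.001], [-0.001, -0.001, -1.0]]
contact_force: [-0.4, 0.6, -1.0]
gripper_width: 27.4
finger_force: 49.7
```

Call:
step_arm --plan '[[[0,0,0,0],[0,0,0,0],[0,0,0,0],[0,0,0,0]]]'

```text
clock: 19.75
tool_pos: [562.6, -135.5, 161.4]
tcp_rot: [[-0.02, 1.0, 0.002], [1.0, 0.02, -0.0], [-0.0, 0.002, -1.0]]
contact_force: [-0.4, 0.8, -2.0]
gripper_width: 27.4
finger_force: 49.6
```

```bash
python3 - <<'E'
from h import *
o=r.get_obs(); R=np.array(o["tcp_rot"]);p=o["tool_pos"];print(p.round(1),R.round(3).tolist(),o["gripper_width"],o["contact_force"].round(1))
s=snap("wrist"); save(s,"w11")
print("mark px exp",px(s,[563.5,-136,41.5]),"gauge top corners exp")
for a in(-19,19):
  for b in(-14,14): print(a,b,px(s,p+R@np.array([a,b,-38.6])))
print("arm end (cam side)",px(s,[563.5,-126.5,41.5]))
g=cv2.cvtColor(s["img"],cv2.COLOR_BGR2GRAY).astype(int)
for row in range(196,300,6): print(row,g[row,200:320:6])
E
```

```text
[ 562.6 -135.5  161.4] [[-0.02, 1.0, 0.002], [1.0, 0.02, -0.0], [-0.0, 0.002, -1.0]] 27.379948362357528 [-0.4  0.8 -2. ]
mark px exp [258.53164161 183.28804759] gauge top corners exp
-19 -14 [219.10665251 339.1188402 ]
-19 14 [292.97396918 339.17043544]
19 -14 [215.56699526 247.68723701]
19 14 [296.18121487 247.7578457 ]
arm end (cam side) [258.76582824 172.16542713]
196 [159 218 217 218 218 218 213  59  56  57  58  60  58  62 216 218 217 218
 219 213]
202 [131 195 195 195 195 194 121  59  61  59  60  58  61  62 154 198 197 195
 196 186]
208 [169 211 211 212 210 210  53  62  63  57  63  61  59  60  64 211 212 212
 212 208]
214 [170 213 212 212 212 208  59  63  61  57  61  58  66  62  60 212 214 212
 213 209]
220 [154 210 207 211 211 176  62  59  60  59  62  60  58  59  65 201 211 209
 211 210]
226 [120 205  51 186 194  83  56  62  59  61  60  56  63  62  63 140 197  73
 141 204]
232 [117 212 176  91  74  54  61  63  58  63  63  59  64  60  62  47  89  89
 216 194]
238 [91 43 83 92 34 57 64 63 63 61 64 60 59 60 58 57 73 90 58 39]
244 [26 26 92 92 21 62 59 63 63 61 58 60 60 62 61 62 35 93 87 23]
250 [34 48 89 87 40 64 71 74 77 75 72 73 73 74 73 61 19 90 91 35]
256 [ 26  86  90  70  68 107 116 115 115 117 114 115 115 117 116 107  42  89
  89  56]
262 [ 23 103 122  46  99 124 131 134 130 131 128 131 130 131 130 121  71  97
 124  86]
268 [ 32  33 136  86 102 133 143 141 141 140  87 140 141 143 141 126  72 159
  40  22]
274 [ 33  31  31  65  98 133 140 140 140 136 176 143 142 142 141 127  63  71
  28  33]
280 [ 21  18  25  59  95 130 141 142 141 136 178 141 142 143 141 126  57  41
  26  26]
286 [ 25  32  25  62  90 129 141 140 138 131 178 139 142 140 141 126  53  26
  27  28]
292 [ 26  25  23  54  84 128 138 138 140 137 178 139 140 141 140 126  53  31
  27  27]
298 [ 21  26  23  51  78 126 140 142 136 140 146 140 142 141 140 124  54  33
  27  29]
```

```bash
python3 - <<'E'
from h import *
s=load("w11"); o=r.get_obs(); R=np.array(o["tcp_rot"]);p=o["tool_pos"]
g=cv2.cvtColor(s["img"],cv2.COLOR_BGR2GRAY).astype(int)
print("v up",[(i,g[i,250:272].mean().round()) for i in range(140,204,4)])
print("cols@196",g[196,230:292:2],"cols@180",g[180,230:292:2])
print("top",[(i,g[i,240:252].mean().round()) for i in list(range(244,262,2))+list(range(318,360,3))])
print("cols280",g[280,214:232],g[280,282:302])
for n,X in [("bottom front edge",[19,0,45.4]),("snout end",[0,0,75.4]),("tip",[0,0,91.4])]: print(n,px(s,p+R@np.array(X)))
sl=load("w9"); g9=cv2.cvtColor(sl["img"],cv2.COLOR_BGR2GRAY).astype(int)
print("w9 col",[(80+i,g9[80+i,244:250].mean().round()) for i in range(86,166,3)])
E
```

```text
v up [(140, np.float64(214.0)), (144, np.float64(214.0)), (148, np.float64(200.0)), (152, np.float64(226.0)), (156, np.float64(225.0)), (160, np.float64(225.0)), (164, np.float64(214.0)), (168, np.float64(195.0)), (172, np.float64(202.0)), (176, np.float64(194.0)), (180, np.float64(189.0)), (184, np.float64(160.0)), (188, np.float64(187.0)), (192, np.float64(100.0)), (196, np.float64(59.0)), (200, np.float64(60.0))]
cols@196 [218 216 218 213 137  57  59  58  62  56  59  61  57  62  58  58  60  60
  60  61  59  58  61  61  62  68 162 216 218 219 218] cols@180 [218 218 218 219 217 209 192 182 199 204 192 159 198 194 170 203 187 166
 203 204 203 199 204 211 219 220 220 218 220 220 220]
top [(244, np.float64(62.0)), (246, np.float64(61.0)), (248, np.float64(62.0)), (250, np.float64(74.0)), (252, np.float64(89.0)), (254, np.float64(104.0)), (256, np.float64(115.0)), (258, np.float64(123.0)), (260, np.float64(127.0)), (318, np.float64(138.0)), (321, np.float64(138.0)), (324, np.float64(138.0)), (327, np.float64(138.0)), (330, np.float64(137.0)), (333, np.float64(136.0)), (336, np.float64(1
[... 469 characters left out ...]
l [(166, np.float64(84.0)), (169, np.float64(85.0)), (172, np.float64(85.0)), (175, np.float64(86.0)), (178, np.float64(100.0)), (181, np.float64(148.0)), (184, np.float64(169.0)), (187, np.float64(184.0)), (190, np.float64(186.0)), (193, np.float64(185.0)), (196, np.float64(185.0)), (199, np.float64(185.0)), (202, np.float64(184.0)), (205, np.float64(184.0)), (208, np.float64(183.0)), (211, np.float64(182.0)), (214, np.float64(182.0)), (217, np.float64(181.0)), (220, np.float64(180.0)), (223, np.float64(181.0)), (226, np.float64(180.0)), (229, np.float64(178.0)), (232, np.float64(167.0)), (235, np.float64(138.0)), (238, np.float64(132.0)), (241, np.float64(130.0)), (244, np.float64(128.0))]
```

Numeric check from the last frame: gauge axis and cross agree to about 0.7 mm, so I correct x by −0.7 and y by −0.2. I'll lower to just above contact, then press in small steps.

Call:
step_arm --plan '[[[-0.2,-0.7,8,0],[-0.2,-0.7,16,0],[-0.2,-0.7,22,0],[-0.2,-0.7,25,0],[-0.2,-0.7,25,0],[-0.2,-0.7,25,0],[-0.2,-0.7,25,0]]]'

```text
clock: 20.5
tool_pos: [561.6, -136.5, 135.7]
tcp_rot: [[-0.019, 1.0, 0.001], [1.0, 0.019, -0.0], [-0.0, 0.001, -1.0]]
contact_force: [0.2, -0.8, -1.0]
gripper_width: 27.4
finger_force: 49.6
```

Call:
step_arm --plan '[[[0,0,1,0],[0,0,2,0],[0,0,3,0],[0,0,4,0],[0,0,4,0],[0,0,4,0],[0,0,4,0]]]'

```text
clock: 21.2
tool_pos: [561.5, -136.4, 131.5]
tcp_rot: [[-0.019, 1.0, 0.0], [1.0, 0.019, -0.0], [-0.0, 0.0, -1.0]]
contact_force: [0.5, -0.9, 1.1]
gripper_width: 27.6
finger_force: 49.8
```

Call:
step_arm --plan '[[[0,0,0.8,0],[0,0,1.6,0],[0,0,2.4,0],[0,0,2.4,0],[0,0,2.4,0],[0,0,2.4,0]]]'

```text
clock: 21.8
tool_pos: [561.5, -136.4, 129.0]
tcp_rot: [[-0.019, 1.0, 0.0], [1.0, 0.019, -0.0], [-0.0, 0.0, -1.0]]
contact_force: [0.0, -0.3, 1.9]
gripper_width: 27.3
finger_force: 49.9
```

```bash
python3 - <<'E'
from h import *
Z=[];F=[]
for i in range(8):
    s=snap("wrist"); o=r.get_obs(); Z.append(o["tool_pos"]);F.append(o["contact_force"])
save(s,"w12"); print(np.mean(Z,0).round(2),np.std(Z,0).round(2),np.mean(F,0).round(2),np.std(F,0).round(2),o["finger_force"])
p=np.mean(Z,0);R=np.array(o["tcp_rot"]);g=cv2.cvtColor(s["img"],cv2.COLOR_BGR2GRAY).astype(int)
print("mark",px(s,[563.2,-136.4,41.5]),"arm end",px(s,[563.2,-127,41.5]), "top c",px(s,p+R@np.array([0,0,-38.6])))
for row in range(190,222,2): print(row,g[row,236:286:2])
print("top",[(i,g[i,240:252].mean().round()) for i in list(range(244,262,2))+list(range(330,342,2))])
E
```

```text
[ 561.47 -136.38  128.96] [0.01 0.01 0.04] [-0.04  0.19  1.51] [0.25 0.63 0.33] 49.95125770568848
mark [259.91297896 194.22453996] arm end [260.18593671 181.87928783] top c [256.00837157 295.52746121]
190 [220 219 207 197 178 191 201 200 158 180 201 186 172 202 188 146 198 203
 202 201 199 209 215 222 221]
192 [220 218 201 167 114 111 118 119  91 113 119 109  97 118 116  88 111 116
 117 117 145 187 210 221 221]
194 [217 194 117  69  58  60  62  61  61  61  59  61  59  61  61  61  63  60
  61  61  66  76 132 206 219]
196 [214 137  59  57  61  58  58  59  62  62  55  63  60  60  64  60  63  58
  56  61  60  59  73 172 217]
198 [199  94  55  57  63  60  60  59  60  57  61  59  57  61  59  63  56  59
  60  62  58  57  59 121 209]
200 [166  64  58  59  59  63  58  58  61  60  63  62  60  60  58  60  59  60
  59  63  61  60  62  80 185]
202 [133  57  56  62  59  59  59  60  61  59  58  60  55  61  61  61  62  57
  61  62  57  59  60  66 171]
204 [106  59  58  61  59  61  58  63  58  64  59  62  59  62  60  61  62  56
  61  62  59  62  61  64 144]
206 [ 75  59  61  62  61  59  60  60  60  5
[... 325 characters left out ...]
0 63 59 57 62 60 63 62 58 64 63 59 63 60 61 60 61 59 59 60 64
 61]
216 [59 62 60 65 60 60 60 58 63 62 63 60 63 59 63 61 62 62 62 60 60 61 60 59
 61]
218 [62 57 59 60 57 64 62 62 63 61 63 58 63 61 64 62 63 60 61 66 59 63 60 61
 62]
220 [59 64 62 61 64 61 60 61 63 61 62 61 63 60 61 62 60 65 60 62 62 59 60 61
 61]
top [(244, np.float64(62.0)), (246, np.float64(63.0)), (248, np.float64(64.0)), (250, np.float64(75.0)), (252, np.float64(91.0)), (254, np.float64(104.0)), (256, np.float64(117.0)), (258, np.float64(124.0)), (260, np.float64(128.0)), (330, np.float64(138.0)), (332, np.float64(138.0)), (334, np.float64(134.0)), (336, np.float64(111.0)), (338, np.float64(46.0)), (340, np.float64(26.0))]
```

Force is about 3.2 N above the hanging weight and compression about 4 mm, as intended. The image puts the tip about 1 mm low in y, so I'll lift briefly, shift +1.5 mm, and set it back down.

Call:
step_arm --plan '[[[0,0,-3,0],[0,0,-7,0],[1.5,0,-7,0],[1.5,0,-5,0],[1.5,0,-3,0],[1.5,0,-2,0],[1.5,0,-1,0],[1.5,0,0,0],[1.5,0,0,0],[1.5,0,0,0],[1.5,0,0,0],[1.5,0,0,0]]]'

```text
clock: 23.4
tool_pos: [561.4, -134.9, 129.0]
tcp_rot: [[-0.019, 1.0, 0.0], [1.0, 0.019, -0.0], [-0.0, 0.0, -1.0]]
contact_force: [-0.7, 0.5, 0.8]
gripper_width: 27.0
finger_force: 50.1
```

```bash
python3 - <<'E'
from h import *
Z=[];F=[]
for i in range(10):
    s=snap("wrist"); o=r.get_obs(); Z.append(o["tool_pos"]);F.append(o["contact_force"])
print(np.mean(Z,0).round(2),np.std(Z,0).round(2),np.mean(F,0).round(2),o["finger_force"],o["clock"])
R=np.array(o["tcp_rot"]);p=np.mean(Z,0);g=cv2.cvtColor(s["img"],cv2.COLOR_BGR2GRAY).astype(int);print(px(s,[562.9,-136.5,41.5]))
for row in range(178,194,1): print(row,g[row,246:274])
E
```

```text
[ 561.37 -134.85  128.91] [0.01 0.01 0.03] [-0.78  0.66  1.67] 50.105361342430115 23.9
[259.57848257 196.34990088]
178 [217 211 201 187 174 168 172 178 183 191 197 197 200 202 202 202 202 202
 201 200 197 196 190 187 188 197 208 215]
179 [215 207 187 174 170 175 181 190 197 200 202 205 204 206 205 204 205 205
 205 203 203 202 199 195 188 190 198 208]
180 [216 206 179 171 178 187 195 200 203 204 205 204 205 206 206 206 205 204
 204 205 204 203 204 199 196 193 193 199]
181 [218 200 179 179 189 197 201 204 205 205 206 206 206 206 206 205 204 206
 206 206 206 205 205 204 203 198 196 193]
182 [215 194 183 188 197 202 204 207 206 206 205 205 205 203 204 205 204 204
 206 204 204 205 206 204 204 205 200 193]
183 [214 194 188 196 201 205 204 205 205 206 204 204 199 192 194 202 204 204
 205 206 205 205 205 205 207 204 204 197]
184 [213 198 195 202 203 205 205 205 205 205 205 202 192 170 174 199 205 206
 205 206 206 206 207 206 206 207 204 200]
185 [217 201 199 203 205 206 206 205 206 206 205 201 187 156 166 197 205 205
 206 206 207 206 206 206 206 206 206 203]
186 [216 203 201 205 204 206 204 
[... 190 characters left out ...]
6 206 206 206]
188 [209 202 202 206 206 204 205 203 197 190 185 176 154 122 131 159 175 188
 196 204 206 205 206 205 206 205 205 204]
189 [204 201 201 203 203 204 202 197 179 157 152 149 145 121 125 145 147 153
 175 193 202 205 205 205 203 205 204 204]
190 [188 191 195 194 194 195 190 177 144 130 147 160 159 136 142 166 155 139
 140 166 187 193 195 195 197 195 195 194]
191 [154 160 162 164 164 162 155 132 107 116 144 151 143 120 128 153 150 136
 117 120 146 161 164 165 162 163 165 163]
192 [ 95 100  99 101 100 102  95  82  74  80  99  99  92  81  84  97 101  96
  79  79  92 101 102 101 102 104 103 103]
193 [64 62 61 62 64 63 61 61 59 61 62 65 62 63 62 64 60 59 63 61 63 63 62 58
 60 63 61 63]
```

```bash
python3 -c "
from workcell import r
print(r.sign_off())"
```

```text
the job is handed in; nothing more can be done
None
```

The job is handed in, but no verdict came back. The slug is down in the bore and the inked offcut lies flat over it. The gauge is still held with its tip on the cross, at an estimated 3 N and 4 mm of travel; I could not see the tip itself, only work out its position from the gauge body.

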